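Find the full clip tin on the airway trolley by its weight

TASK

Of the three identical sealed steel tins on this trolley one holds the full set of towel clips and the other two are short, which can be told only by lifting each and feeling its weight. Stand the two lighter tins upright in the blue refill tray, setting them down and not dropping them, and finish while holding the heaviest one still and upright in the gripper, about 20 cm or more above the trolley top and clear of everything. Do not tip a tin over, and leave the dropper bottle, the red tape roll and the laryngoscope where they are.

Things in the scene. Friction and masses are not known exactly. Their poses are not given: they have to be found in the camera images.
- tin_a_center (a point): One of three identical-looking closed stainless steel tins standing on the white paper sheet: 56 mm in diameter all the way up, with a fixed lid over the top 24 mm, flat top 84 mm above its underside, beige tape with dark stripes over the lid. The point is on its axis half-way up, 42 mm above its underside; z is up its axis.
- tin_b_center (a point): One of three identical-looking closed stainless steel tins standing on the white paper sheet: 56 mm in diameter all the way up, with a fixed lid over the top 24 mm, flat top 84 mm above its underside, beige tape with dark stripes over the lid. The point is on its axis half-way up, 42 mm above its underside; z is up its axis.
- tin_c_center (a point): One of three identical-looking closed stainless steel tins standing on the white paper sheet: 56 mm in diameter all the way up, with a fixed lid over the top 24 mm, flat top 84 mm above its underside, beige tape with dark stripes over the lid. The point is on its axis half-way up, 42 mm above its underside; z is up its axis.
- tin_a: The same tin as tin_a_center; origin at the centre of its underside, z up its axis. A short tin weighs 165 to 275 g, the full one 520 to 620 g; exactly one of the three is full, drawn afresh each time, so name, place and look do not tell which. The contents can shift about 2 mm inside.
- tin_b: The same tin as tin_b_center; origin at the centre of its underside, z up its axis. A short tin weighs 165 to 275 g, the full one 520 to 620 g; exactly one of the three is full, drawn afresh each time, so name, place and look do not tell which. The contents can shift about 2 mm inside.
- tin_c: The same tin as tin_c_center; origin at the centre of its underside, z up its axis. A short tin weighs 165 to 275 g, the full one 520 to 620 g; exactly one of the three is full, drawn afresh each time, so name, place and look do not tell which. The contents can shift about 2 mm inside.
- tray_floor (a point): Centre of the inner floor of the blue plastic refill tray, 5 mm above the trolley top. The tray does not move; outside 200 mm along its x and 300 mm along its y, walls 5 mm thick, rim 30 mm above the trolley top. It stands empty at the start, with room for three tins in a row along its y.
- tray: The same tray; origin at the centre of its underside, axes as for tray_floor.
- drop_bottle: Bystander: amber glass dropper bottle, 33 mm in diameter, 94 mm tall with its blue rubber teat, upright; origin at the centre of its underside.
- tape_roll: Bystander: red roll of tape lying flat, 68 mm outside diameter, 44 mm hole, 20 mm high; origin at the centre of its underside.
- laryngoscope: Bystander: laryngoscope lying flat, ribbed grey handle 28 mm thick reaching 115 mm along -y from the origin, curved steel blade reaching 110 mm along +x; origin on the table under the joint of handle and blade.

How it is judged:
By the outcome, as a careful person would: the job done as asked, in the order asked, and still so for the second after the job is handed in, while the arm keeps its last pose, push and grip.
It also fails if it takes over 72 s, if anything falls off the work surface, if the arm or the gripper's body presses on something with over 40 N, if the wrist force passes 120 N, or if a joint passes its speed limit or range.

ROBOT

A 6-joint arm with a two-finger parallel gripper is mounted at the origin on the work surface. World frame = base frame: x ahead of the robot, y to its left, z up, the work surface at z = 0. Lengths are in m, angles in degrees, forces in N, time in s.
With the tool pointing down it reaches from about 0.35 to 0.875 m from the base axis. Payload 4.2 kg.
Tool frame: the origin (TCP) lies midway between the tips of the shut fingers; the grasp point (between the pads) lies 19 mm behind it (r.pinch_z is the distance from the TCP to the grasp point, in m); z points along the fingers, y is the direction in which the jaws open and shut (so a half turn about z gives the same grasp; the last joint's range is limited). The gripper opens to 87 mm and grips with 3 to 60 N. Pads are 19 mm wide; open, the fingers measure 117 mm over their backs; the gripper's body (75 mm by 190 mm) begins 51 mm behind the grasp point.
Start: joints at [91.192, 22.042, 0.453, 0, -68.411, -14.817], TCP at [0.147, 0.607, 0.223] pointing down, gripper open.
Joint ranges: [-179.83, 179.83], [-69.29, 118.12], [-61.27, 80.66], [-181.25, 117.63], [-171.15, -9.14], [-177.46, 177.46]. Speed limits (degrees/s): [159.86, 159.86, 180, 180, 180, 180].

INTERFACE

Orientations are given as a 3x3 rotation matrix whose columns are the frame's x, y, z axes.
In Python, from station import r, optics, workorder gives the robot as it stands.
- The arm moves only by the tool carry_out, never from a script. Its argument "commands" is a list of rows, each a list of 3 entries, a list of its own where there are three numbers: the shift along the tool's x, y, z in m, then the turn, a rotation vector about the tool's x, y, z in degrees, then the finger opening in m, from 0 to 0.087. In form: [[[tx, ty, tz], [ax, ay, az], grip], ...]. A call has 1 to 12 rows; each row shifts and turns the pose as measured when the row begins, along the tool's axes as they then stand; what a row does not reach is not made up. A row lasts 1/12 s, in which the tool goes at most 41.7 mm and 7.16 degrees, less where a joint would pass 70% of its speed; a pose out of reach is approached as far as the arm can. A call with a gripper value outside its range is refused whole. The fingers move at their own pace and stop on an object; the grip force is fixed at half the most. Time passes only in rows, so rows that do not move let the fingers close. It gives the time, the measured TCP pose, the force and the opening at its end, in the units of the state.
- r.sense(): the state, without advancing time (a new reading comes with each control period).
- optics.capture(name): name is "scene" or "top"; returns a dict with "img" (480x640x3 uint8, red, green, blue), "mtx" (3x3 intrinsics, pixels), "extrinsics" (4x4, takes a point from camera to world coordinates). Camera axes: x right, y down, z forward; pixel columns grow to the right and rows downward; lengths in m; the calibration is good to about 2 mm. A picture is of the moment at which its call begins. There is no depth.
- workorder.finish_job(): hands the job in, once; it reports no verdict.
The state is a dict: "time_s": time; "joints": joint angles; "joint_velocities": joint speeds; "effort": joint torques, N m; "tcp_pos": TCP position; "ee_rot": TCP orientation; "wrist_force": force on the tool from outside, world axes, zero at the start; "moment": the same for the moment, N m; "gripper_width": opening from 0.0 (shut) to 1.0 (fully open).
Only numpy, scipy, OpenCV 4.12 (cv2) and the standard library are available. Lean on these libraries where they do the work, as an engineer would, in place of code of your own. Each camera call takes 0.05 s, during which the arm holds its last target.

## Working session

There is one attempt and no reset: what is moved stays moved. The work goes in short steps, Python scripts to look and compute and a tool call to move; the robot and the scene stay as the last step left them, time stands still between calls to the robot, and variables do not carry over. Pictures are saved under pics/ and viewed, and the job is handed in when it is done.

Besides the shell and the picture viewer there is one more tool, called after "Call:" as name(argument=value, ...), one argument or row to a line, values as JSON. carry_out: Moves the arm, as the interface text tells. Its arguments: {"type":"object","properties":{"commands":{"type":"array","items":{"type":"array"}}},"required":["commands"]}

```bash
mkdir -p pics; python3 - <<'E'
from station import r, optics
import cv2,numpy as np
s=r.sense();print(s)
for n in("scene","top"):
    c=optics.capture(n);cv2.imwrite(f"pics/{n}0.png",c["img"][:,:,::-1]);print(n,c["mtx"],c["extrinsics"])
E
```

```text
{'time_s': 0.0, 'joints': array([ 9.11909016e+01,  2.20906306e+01,  3.80417946e-01, -2.87422068e-02,
       -6.84074290e+01, -1.48167619e+01]), 'joint_velocities': array([ 0.0100834 , -0.06297479,  0.03327822,  0.04439096,  0.01588324,
        0.04034313]), 'effort': array([-4.84098182e-04, -3.90666389e+01,  1.87405032e+01,  4.21981931e+00,
        1.09766095e-02, -2.01721045e-04]), 'tcp_pos': array([0.14707618, 0.60685279, 0.22146594]), 'ee_rot': array([[ 9.71811167e-01, -2.35760209e-01, -4.23669181e-04],
       [-2.35760577e-01, -9.71808981e-01, -2.06243978e-03],
       [ 7.45157178e-05,  2.10418650e-03, -9.99997783e-01]]), 'wrist_force': array([ 0.42519463, -0.2564553 ,  0.47313241]), 'moment': array([-0.00215836, -0.03943835, -0.01045282]), 'gripper_width': 1.000722647681992}
scene [[463.06487119   0.         321.32897398]
 [  0.         463.06487119 243.67107665]
 [  0.           0.           1.        ]] [[-0.05441698  0.7268     -0.68469011  1.15114708]
 [ 0.99841287  0.02964046 -0.04788726  0.06750059]
 [-0.01450993 -0.6862093  -0.72725942  0.62500769]
 [ 0.          0.          0.          1.        ]]
top [[545.42665803   0.         318.74163148]
 [  0.         545.42665803 235.80022941]
 [  0.           0.           1.        ]] [[ 0.01118941 -0.99611895  0.08730315  0.50851871]
 [-0.99989178 -0.01198009 -0.00853805  0.03259302]
 [ 0.00955082 -0.08719817 -0.9961452   1.14422457]
 [ 0.          0.          0.          1.        ]]
```

View pics/scene0.png

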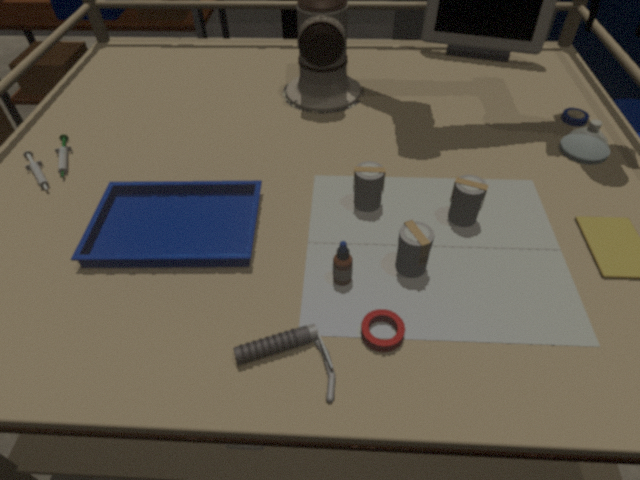

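View pics/top0.png

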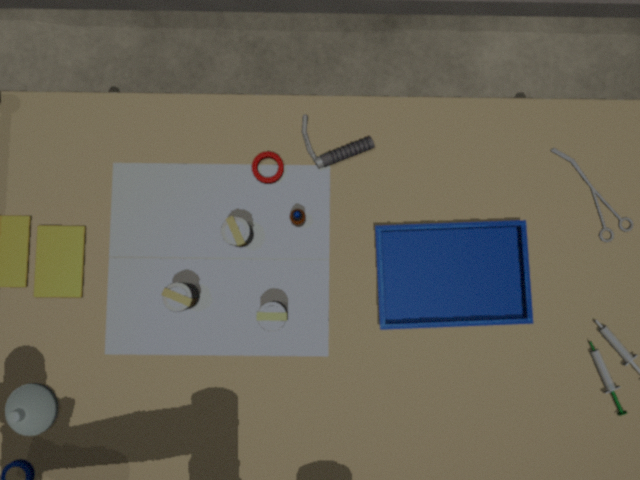

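The top view shows three tins on the sheet at about (237,231), (178,296) and (272,316). The bottle is at (297,216), the tape roll at (268,167), the laryngoscope at about (320,160), and the tray spans cols 376–531, rows 222–328. Next I'll zoom in and measure.

```bash
cat > h.py <<'E'
import numpy as np,cv2
from station import r,optics
def bp(c,u,v,z):
    K=c["mtx"];T=c["extrinsics"];d=T[:3,:3]@np.linalg.solve(K,[u,v,1.]);o=T[:3,3]
    return o+d*(z-o[2])/d[2]
def pj(c,P):
    T=np.linalg.inv(c["extrinsics"]);p=c["mtx"]@(T[:3,:3]@np.asarray(P,float)+T[:3,3]);return p[:2]/p[2]
E
python3 - <<'E'
from h import *
c=optics.capture("top")
im=c["img"][:,:,::-1]
cv2.imwrite("pics/z1.png",cv2.resize(im[140:350,90:370],None,fx=2.8,fy=2.8,interpolation=cv2.INTER_CUBIC))
for n,u,v in(("t1",237,231),("t2",178,296),("t3",272,316)):print(n,bp(c,u,v,.084))
b=bp(c,297,216,.094);print("bot",b)
hsv=cv2.cvtColor(c["img"],cv2.COLOR_RGB2HSV)
m=cv2.inRange(hsv,(105,120,60),(125,255,255))
cs,_=cv2.findContours(m,0,1);k=max(cs,key=cv2.contourArea);print(cv2.minAreaRect(k))
P=np.array([bp(c,*p,.03)[:2] for p in k[:,0]],np.float32);print(cv2.minAreaRect(P))
print("tape",bp(c,268,167,.02),"lar",bp(c,320,162,0.014),bp(c,372,142,.014))
E
```

```text
t1 [0.60891678 0.18300833 0.084     ]
t2 [0.48167466 0.29354048 0.084     ]
t3 [0.4453899 0.1117472 0.084    ]
bot [0.63857932 0.066165   0.094     ]
((453.51995849609375, 273.99920654296875), (103.47725677490234, 153.2374725341797), 87.70938873291016)
((0.5317246317863464, -0.25213685631752014), (0.21041402220726013, 0.3105018734931946), 2.829409599304199)
tape [0.75013055 0.13063899 0.02      ] lar [0.76355196 0.02200188 0.014     ] [ 0.80796685 -0.08745243  0.014     ]
```

View pics/z1.png

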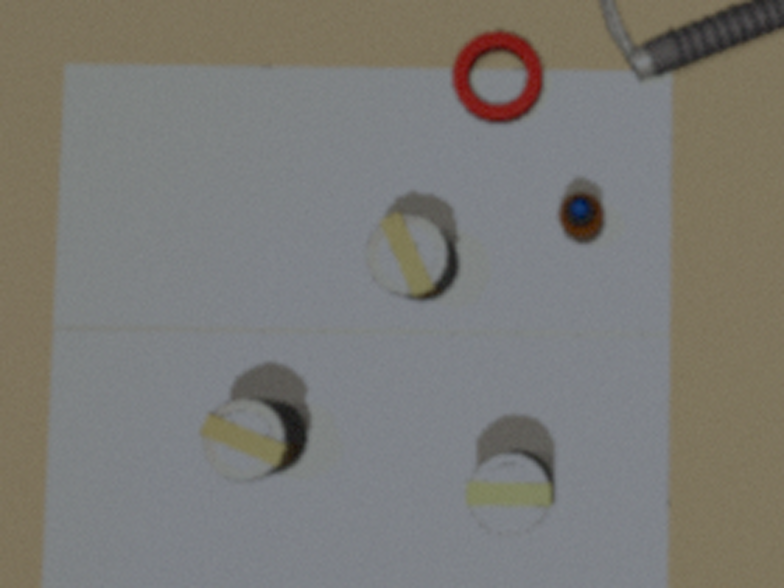

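```bash
cat >> h.py <<'E'
def go(t):
    s=r.sense();d=np.array(t)-s["tcp_pos"];R=s["ee_rot"]
    print("t",round(s["time_s"],2),"tcp",s["tcp_pos"].round(4),"F",s["wrist_force"].round(2),"g",round(s["gripper_width"]*87,1),"tilt",np.degrees(np.arccos(-R[2,2])).round(2))
    print("shift tool mm",(R.T@d*1000).round(1),"norm",(np.linalg.norm(d)*1000).round(1),"Rx",R[:,0].round(3))
E
python3 - <<'E'
from h import *
c=optics.capture("scene");im=c["img"][:,:,::-1].copy()
S=2
im=cv2.resize(im,None,fx=S,fy=S,interpolation=cv2.INTER_CUBIC)
def poly(P,col):
    q=np.array([pj(c,p)*S for p in P]);cv2.polylines(im,[np.round(q).astype(int)],True,col,1)
a=np.linspace(0,6.283,40)
for x,y in((.6085,.184),(.482,.2925),(.4455,.1117)):
    for z in(0,.084):poly([(x+.028*np.cos(t),y+.028*np.sin(t),z) for t in a],(0,255,0))
th=np.radians(2.83);R=np.array([[np.cos(th),-np.sin(th)],[np.sin(th),np.cos(th)]])
for hx,hy,z in((.1,.15,.03),(.1,.15,0),(.095,.145,.005)):
    poly([(*(np.array([.5317,-.252])+R@[sx*hx,sy*hy]),z) for sx,sy in((1,1),(1,-1),(-1,-1),(-1,1))],(0,255,255))
cv2.imwrite("pics/ov1.png",im[300:620,140:1000][:, :800])
go([.482,.2925,.20])
E
```

```text
t 0.2 tcp [0.1471 0.6071 0.2219] F [ 0.04  0.09 -0.36] g 86.8 tilt 0.07
shift tool mm [399.6 226.8  22.2] norm 460.0 Rx [ 0.972 -0.236  0.   ]
```

View pics/ov1.png

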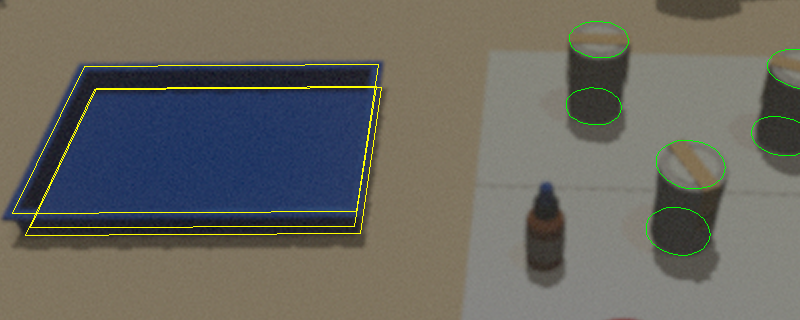

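```bash
python3 - <<'E'
from h import *
c=optics.capture("scene");im=c["img"][:,:,::-1].copy()
S=4
im=cv2.resize(im,None,fx=S,fy=S,interpolation=cv2.INTER_CUBIC)
im=np.clip(im*1.8,0,255).astype(np.uint8)
def poly(P,col):
    q=np.array([pj(c,p)*S for p in P]);cv2.polylines(im,[np.round(q).astype(int)],True,col,1)
a=np.linspace(0,6.283,40)
for x,y in((.6085,.184),(.482,.2925),(.4455,.1117)):
    for z in(0,.084):poly([(x+.028*np.cos(t),y+.028*np.sin(t),z) for t in a],(0,255,0))
cv2.imwrite("pics/ov2.png",im[620:1140,1300:2000])
E
```

```text
(no output)
```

View pics/ov2.png

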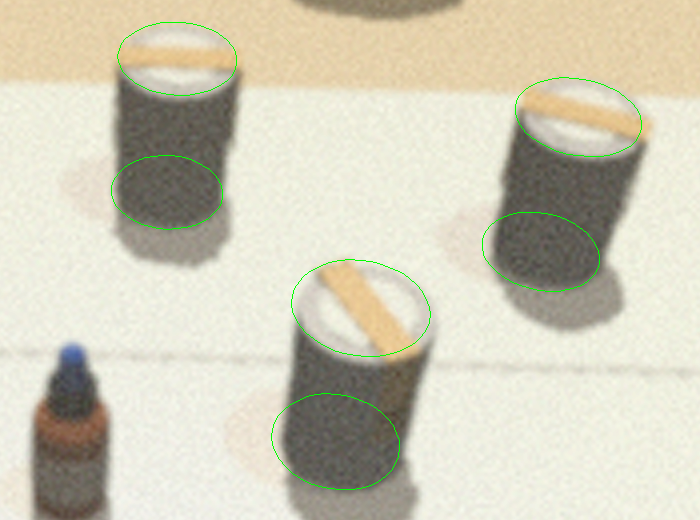

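The tin positions agree in both cameras to about 2 mm, and the tray overlay fits. I'll go to tin 2 at (.482, .293) first.

Call:
carry_out(
  commands=[
    [[0.033,0.019,0.002],[0,0,0],0.087],
    [[0.033,0.019,0.002],[0,0,0],0.087],
    [[0.033,0.019,0.002],[0,0,0],0.087],
    [[0.033,0.019,0.002],[0,0,0],0.087],
    [[0.033,0.019,0.002],[0,0,0],0.087],
    [[0.033,0.019,0.002],[0,0,0],0.087],
    [[0.033,0.019,0.002],[0,0,0],0.087],
    [[0.033,0.019,0.002],[0,0,0],0.087],
    [[0.033,0.019,0.002],[0,0,0],0.087],
    [[0.033,0.019,0.002],[0,0,0],0.087],
    [[0.02,0.012,0.001],[0,0,0],0.087],
    [[0,0,0],[0,0,0],0.087],
  ],
)

```text
time_s: 1.25
tcp_pos: [0.4501, 0.3184, 0.1982]
ee_rot: [[0.974, -0.228, -0.0], [-0.228, -0.974, -0.0], [-0.0, 0.001, -1.0]]
wrist_force: [-0.4, 0.5, 0.5]
gripper_width: 1.002
```

```bash
python3 -c "
from h import *
go([.482,.2935,.036])"
```

```text
t 1.25 tcp [0.4501 0.3184 0.1982] F [-0.37  0.47  0.47] g 87.1 tilt 0.04
shift tool mm [ 36.8  16.9 162.2] norm 167.2 Rx [ 0.974 -0.228 -0.   ]
```

Call:
carry_out(
  commands=[
    [[0.02,0.009,0.01],[0,0,0],0.087],
    [[0.017,0.008,0.02],[0,0,0],0.087],
    [[0,0,0.02],[0,0,0],0.087],
    [[0,0,0.02],[0,0,0],0.087],
    [[0,0,0],[0,0,0],0.087],
  ],
)

```text
time_s: 1.67
tcp_pos: [0.4854, 0.2924, 0.1276]
ee_rot: [[0.973, -0.232, 0.003], [-0.232, -0.973, 0.004], [0.002, -0.005, -1.0]]
wrist_force: [-0.5, -0.2, -0.6]
gripper_width: 1.004
```

```bash
python3 -c "
from h import *
go([.482,.2935,.036])"
```

```text
t 1.67 tcp [0.4854 0.2924 0.1276] F [-0.54 -0.16 -0.59] g 87.3 tilt 0.29
shift tool mm [-3.7  0.1 91.6] norm 91.7 Rx [ 0.973 -0.232  0.002]
```

Call:
carry_out(
  commands=[
    [[-0.003,0,0.015],[0,0,0],0.087],
    [[0,0,0.02],[0,0,0],0.087],
    [[0,0,0.02],[0,0,0],0.087],
    [[0,0,0.02],[0,0,0],0.087],
    [[0,0,0.015],[0,0,0],0.087],
    [[0,0,0],[0,0,0],0.087],
    [[0,0,0],[0,0,0],0.05],
    [[0,0,0],[0,0,0],0.05],
    [[0,0,0],[0,0,0],0.05],
    [[0,0,0],[0,0,0],0.05],
    [[0,0,0],[0,0,0],0.05],
  ],
)

```text
time_s: 2.58
tcp_pos: [0.4853, 0.302, 0.0456]
ee_rot: [[0.975, -0.223, 0.015], [-0.223, -0.975, 0.012], [0.012, -0.015, -1.0]]
wrist_force: [0.1, -1.7, 0.2]
gripper_width: 0.704
```

```bash
python3 -c "
from h import *
go([.482,.2935,.036])"
```

```text
t 2.58 tcp [0.4853 0.302  0.0456] F [ 0.08 -1.74  0.19] g 61.3 tilt 1.09
shift tool mm [-1.4  9.1  9.5] norm 13.3 Rx [ 0.975 -0.223  0.012]
```

```bash
python3 - <<'E'
from h import *
for n in("scene","top"):
    c=optics.capture(n);im=c["img"][:,:,::-1]
    u,v=pj(c,[.48,.29,.06]).astype(int)
    x0=min(max(u-80,0),480);y0=min(max(v-90,0),340)
    cv2.imwrite(f"pics/{n}2.png",np.clip(cv2.resize(im[y0:y0+140,x0:x0+160],None,fx=4,fy=4)*1.6,0,255))
go([.482,.2935,.036])
E
```

```text
t 2.68 tcp [0.4854 0.302  0.0455] F [-0.64 -2.14  3.24] g 56.1 tilt 1.12
shift tool mm [-1.5  9.2  9.3] norm 13.2 Rx [ 0.975 -0.223  0.012][ WARN:0@1.949] global loadsave.cpp:1063 imwrite_ Unsupported depth image for selected encoder is fallbacked to CV_8U.
```

View pics/scene2.png

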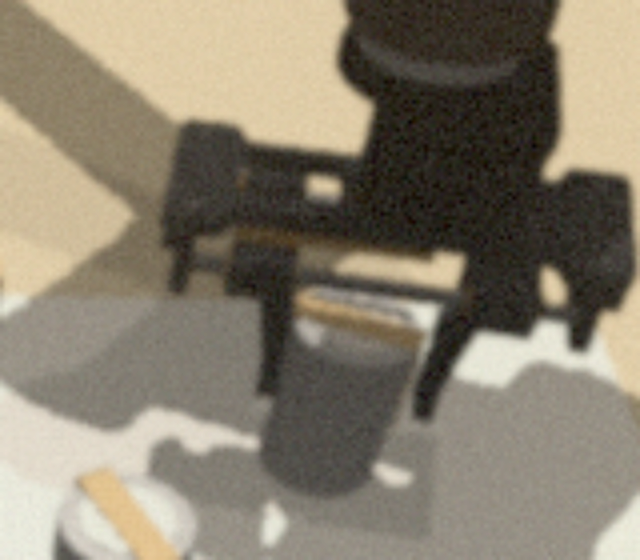

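View pics/top2.png

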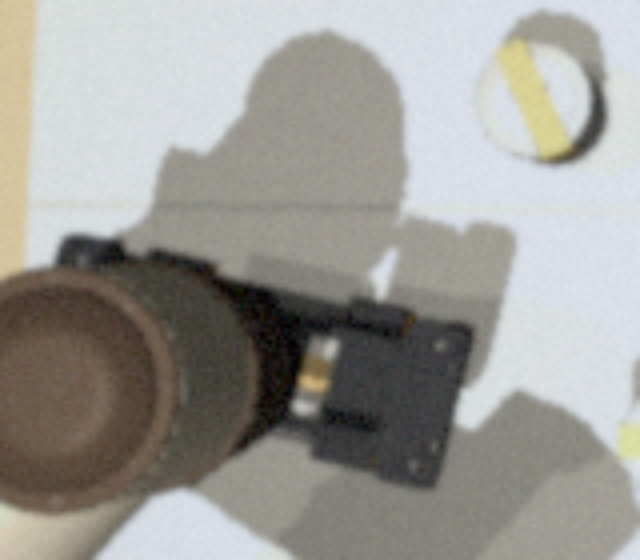

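The tin is now gripped at 56 mm opening; the left finger touched first and the arm yielded slightly. I'll let the grip settle, then lift.

Call:
carry_out(
  commands=[
    [[0,0,0],[0,0,0],0.05],
    [[0,0,0],[0,0,0],0.05],
    [[0,0,0],[0,0,0],0.05],
    [[0,0,-0.006],[0,0,0],0.05],
    [[0,0,-0.012],[0,0,0],0.05],
    [[0,0,-0.015],[0,0,0],0.05],
    [[0,0,-0.015],[0,0,0],0.05],
    [[0,0,-0.012],[0,0,0],0.05],
    [[0,0,-0.006],[0,0,0],0.05],
    [[0,0,0],[0,0,0],0.05],
    [[0,0,0],[0,0,0],0.05],
  ],
)

```text
time_s: 3.6
tcp_pos: [0.4832, 0.3007, 0.1133]
ee_rot: [[0.974, -0.225, 0.012], [-0.225, -0.974, 0.012], [0.009, -0.014, -1.0]]
wrist_force: [0.2, -0.2, -2.3]
gripper_width: 0.643
```

```bash
python3 - <<'E'
from h import *
go([.482,.2935,.15])
for i in range(3):
    c=optics.capture("scene");print(r.sense()["wrist_force"].round(2))
im=c["img"][:,:,::-1]
u,v=pj(c,[.48,.29,.08]).astype(int)
cv2.imwrite("pics/s3.png",np.clip(cv2.resize(im[max(v-90,0):v+70,u-80:u+80],None,fx=3,fy=3)*1.6,0,255).astype(np.uint8))
E
```

```text
t 3.6 tcp [0.4832 0.3007 0.1133] F [ 0.16 -0.24 -2.3 ] g 56.0 tilt 0.97
shift tool mm [  0.8   6.8 -36.7] norm 37.4 Rx [ 0.974 -0.225  0.009]
[-0.63  1.63 -1.6 ]
[ 0.08 -0.03 -1.57]
[-0.43 -0.77 -3.22]
```

View pics/s3.png

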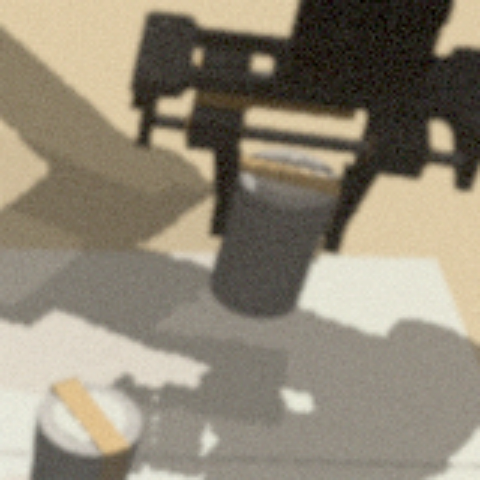

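The force settles near -2.2 N, so tin 2 is short. I'll carry it to the far tray slot, target (.5356, -.332), raised to about 0.2.

```bash
python3 -c "
from h import *
go([.5356,-.332,.20])"
```

```text
t 3.75 tcp [0.4829 0.3004 0.1125] F [-0.43 -0.77 -3.22] g 55.8 tilt 0.86
shift tool mm [194.5 603.1 -93.5] norm 640.6 Rx [ 0.974 -0.225  0.008]
```

Call:
carry_out(
  commands=[
    [[0.0,0.005,-0.014],[0,0,0],0.05],
    [[0.003,0.01,-0.022],[0,0,0],0.05],
    [[0.006,0.016,-0.022],[0,0,0],0.05],
    [[0.008,0.025,-0.018],[0,0,0],0.05],
    [[0.01,0.03,-0.012],[0,0,0],0.05],
    [[0.011,0.034,-0.006],[0,0,0],0.05],
    [[0.011,0.035,0],[0,0,0],0.05],
    [[0.011,0.035,0],[0,0,0],0.05],
    [[0.011,0.035,0],[0,0,0],0.05],
    [[0.011,0.035,0],[0,0,0],0.05],
    [[0.011,0.035,0],[0,0,0],0.05],
    [[0.011,0.035,0],[0,0,0],0.05],
  ],
)

```text
time_s: 4.75
tcp_pos: [0.5077, -0.0546, 0.2]
ee_rot: [[0.977, -0.212, -0.002], [-0.212, -0.977, 0.001], [-0.002, -0.0, -1.0]]
wrist_force: [1.7, 0.1, -2.5]
gripper_width: 0.639
```

```bash
python3 -c "
from h import *
go([.5356,-.332,.20])"
```

```text
t 4.75 tcp [ 0.5077 -0.0546  0.2   ] F [ 1.67  0.08 -2.52] g 55.6 tilt 0.11
shift tool mm [ 8.610e+01  2.652e+02 -2.000e-01] norm 278.8 Rx [ 0.977 -0.212 -0.002]
```

Call:
carry_out(
  commands=[
    [[0.011,0.034,0],[0,0,0],0.05],
    [[0.011,0.034,0],[0,0,0],0.05],
    [[0.011,0.034,0],[0,0,0],0.05],
    [[0.011,0.034,0],[0,0,0],0.05],
    [[0.01,0.033,0],[0,0,0],0.05],
    [[0.009,0.028,0],[0,0,0],0.05],
    [[0.007,0.02,0],[0,0,0],0.05],
    [[0.005,0.013,0],[0,0,0],0.05],
    [[0,0,0],[0,0,0],0.05],
    [[0,0,0],[0,0,0],0.05],
  ],
)

```text
time_s: 5.58
tcp_pos: [0.5261, -0.3148, 0.1878]
ee_rot: [[0.975, -0.223, -0.02], [-0.223, -0.975, 0.005], [-0.02, -0.001, -1.0]]
wrist_force: [0.1, -0.4, -1.6]
gripper_width: 0.643
```

```bash
python3 -c "
from h import *
go([.5356,-.332,.052])"
```

```text
t 5.58 tcp [ 0.5261 -0.3148  0.1878] F [ 0.07 -0.36 -1.57] g 55.9 tilt 1.17
shift tool mm [ 15.9  14.7 135.5] norm 137.3 Rx [ 0.975 -0.223 -0.02 ]
```

```bash
cat >> h.py <<'E'
def lev(zd=(0,0,-1)):
    R=r.sense()["ee_rot"];w=np.cross(R[:,2],np.array(zd)/np.linalg.norm(zd));print("level turn deg",np.degrees(R.T@w).round(2))
E
python3 -c "
from h import *
lev((.013,.012,-1))"
```

```text
level turn deg [0.8  1.74 0.  ]
```

Call:
carry_out(
  commands=[
    [[0.006,0.006,0.005],[0.4,0.8,0],0.05],
    [[0.008,0.008,0.012],[0.4,0.9,0],0.05],
    [[0.002,0.001,0.016],[0,0,0],0.05],
    [[0,0,0.016],[0,0,0],0.05],
    [[0,0,0.016],[0,0,0],0.05],
    [[0,0,0.012],[0,0,0],0.05],
    [[0,0,0.008],[0,0,0],0.05],
    [[0,0,0],[0,0,0],0.05],
    [[0,0,0],[0,0,0],0.05],
  ],
)

```text
time_s: 6.33
tcp_pos: [0.541, -0.327, 0.0954]
ee_rot: [[0.976, -0.215, 0.015], [-0.215, -0.976, 0.016], [0.012, -0.019, -1.0]]
wrist_force: [-0.0, 0.0, -2.4]
gripper_width: 0.643
```

```bash
python3 -c "
from h import *
go([.5356,-.332,.052]);lev((.013,.012,-1))"
```

```text
t 6.33 tcp [ 0.541  -0.327   0.0954] F [-0.03  0.02 -2.39] g 56.0 tilt 1.26
shift tool mm [-4.7  6.8 43.3] norm 44.1 Rx [ 0.976 -0.215  0.012]
level turn deg [-0.24 -0.09 -0.  ]
```

Call:
carry_out(
  commands=[
    [[-0.003,0.004,0.01],[-0.2,0,0],0.05],
    [[-0.001,0.002,0.01],[0,0,0],0.05],
    [[0,0,0.008],[0,0,0],0.05],
    [[0,0,0.006],[0,0,0],0.05],
    [[0,0,0],[0,0,0],0.05],
    [[0,0,0],[0,0,0],0.05],
  ],
)

```text
time_s: 6.83
tcp_pos: [0.5395, -0.3317, 0.0629]
ee_rot: [[0.977, -0.212, 0.022], [-0.212, -0.977, 0.01], [0.019, -0.014, -1.0]]
wrist_force: [-0.0, -0.6, -2.4]
gripper_width: 0.642
```

```bash
python3 -c "
from h import *
go([.5356,-.332,.0505]);lev((.013,.012,-1))"
```

```text
t 6.83 tcp [ 0.5395 -0.3317  0.0629] F [-0.01 -0.61 -2.4 ] g 55.9 tilt 1.36
shift tool mm [-4.   1.3 12.3] norm 13.0 Rx [ 0.977 -0.212  0.019]
level turn deg [ 0.03 -0.52 -0.  ]
```

Call:
carry_out(
  commands=[
    [[0,0,0.005],[0,-0.5,0],0.05],
    [[0,0,0.004],[0,0,0],0.05],
    [[0,0,0.003],[0,0,0],0.05],
    [[0,0,0],[0,0,0],0.05],
    [[0,0,0],[0,0,0],0.05],
  ],
)

```text
time_s: 7.25
tcp_pos: [0.541, -0.3319, 0.0508]
ee_rot: [[0.977, -0.212, 0.015], [-0.212, -0.977, 0.011], [0.012, -0.013, -1.0]]
wrist_force: [0.2, 0.4, -2.1]
gripper_width: 0.64
```

```bash
python3 -c "
from h import *
go([.5356,-.332,.0505]);lev((.013,.012,-1))"
```

```text
t 7.25 tcp [ 0.541  -0.3319  0.0508] F [ 0.25  0.45 -2.08] g 55.7 tilt 1.04
shift tool mm [-5.2  1.2  0.3] norm 5.4 Rx [ 0.977 -0.212  0.012]
level turn deg [ 0.06 -0.12 -0.  ]
```

Call:
carry_out(
  commands=[
    [[0,0,0.0015],[0,0,0],0.05],
    [[0,0,0],[0,0,0],0.05],
    [[0,0,0.0015],[0,0,0],0.05],
    [[0,0,0],[0,0,0],0.05],
  ],
)

```text
time_s: 7.58
tcp_pos: [0.5428, -0.3327, 0.0508]
ee_rot: [[0.977, -0.211, 0.019], [-0.211, -0.978, 0.008], [0.017, -0.012, -1.0]]
wrist_force: [0.4, -0.1, -2.0]
gripper_width: 0.642
```

```bash
python3 -c "
from h import *
go([.5356,-.332,.0505]);lev((.013,.012,-1))
c=optics.capture('scene');im=c['img'][:,:,::-1]
cv2.imwrite('pics/s4.png',np.clip(cv2.resize(im[90:290,70:290],None,fx=3.6,fy=3)*1.6,0,255).astype(np.uint8))
print(r.sense()['wrist_force'])"
```

```text
t 7.58 tcp [ 0.5428 -0.3327  0.0508] F [ 0.35 -0.06 -1.96] g 55.9 tilt 1.19
shift tool mm [-7.2  0.8  0.2] norm 7.2 Rx [ 0.977 -0.211  0.017]
level turn deg [ 0.15 -0.39 -0.  ]
[-0.05859005  0.11491506 -1.95669294]
```

View pics/s4.png

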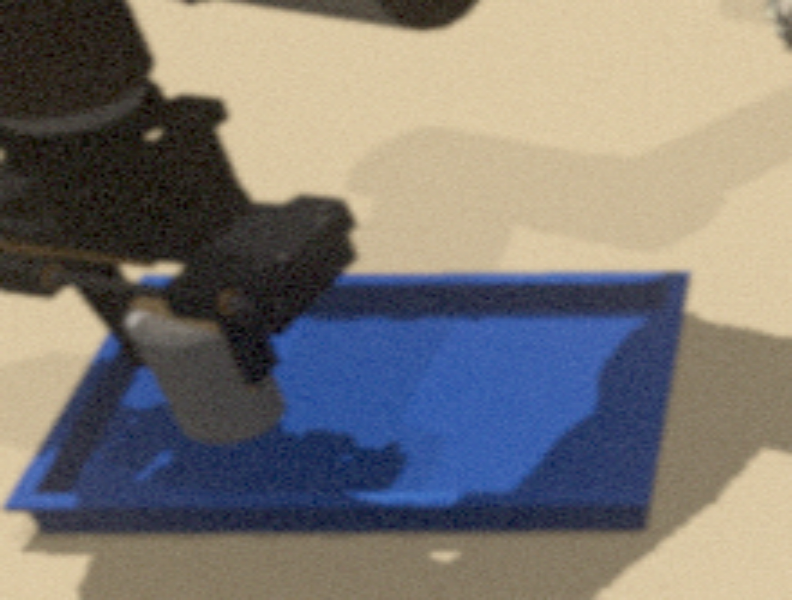

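Call:
carry_out(
  commands=[
    [[-0.001,0,0.003],[0,-0.4,0],0.05],
    [[0,0,0.003],[0,0,0],0.05],
    [[0,0,0],[0,0,0],0.05],
  ],
)

```text
time_s: 7.88
tcp_pos: [0.5433, -0.3345, 0.05]
ee_rot: [[0.978, -0.208, 0.015], [-0.208, -0.978, 0.005], [0.014, -0.008, -1.0]]
wrist_force: [0.7, -0.0, -1.4]
gripper_width: 0.636
```

```bash
python3 -c "
from h import *
go([.5356,-.332,.0505]);lev((.013,.012,-1))"
```

```text
t 7.88 tcp [ 0.5433 -0.3345  0.05  ] F [ 0.65 -0.02 -1.37] g 55.3 tilt 0.93
shift tool mm [-8.1 -0.8 -0.6] norm 8.1 Rx [ 0.978 -0.208  0.014]
level turn deg [ 0.36 -0.22  0.  ]
```

Call:
carry_out(
  commands=[
    [[0,0,0.004],[0,0,0],0.05],
    [[0,0,0.003],[0,0,0],0.05],
    [[0,0,0],[0,0,0],0.05],
  ],
)

```text
time_s: 8.13
tcp_pos: [0.5439, -0.3352, 0.0497]
ee_rot: [[0.978, -0.206, 0.017], [-0.206, -0.978, 0.002], [0.016, -0.006, -1.0]]
wrist_force: [-0.0, 0.3, -2.7]
gripper_width: 0.639
```

```bash
python3 -c "
from h import *
go([.5356,-.332,.0505]);lev((.013,.012,-1))
optics.capture('top');print(r.sense()['wrist_force'],r.sense()['moment'])"
```

```text
t 8.13 tcp [ 0.5439 -0.3352  0.0497] F [-0.02  0.26 -2.7 ] g 55.6 tilt 0.96
shift tool mm [-8.8 -1.4 -1. ] norm 8.9 Rx [ 0.978 -0.206  0.016]
level turn deg [ 0.51 -0.32 -0.  ]
[-0.60585396  0.84907594 -2.53617764] [-0.02830058  0.03877111  0.05810179]
```

Call:
carry_out(
  commands=[
    [[0,0,0.004],[0,0,0],0.05],
  ],
)

```text
time_s: 8.27
tcp_pos: [0.5445, -0.3356, 0.0486]
ee_rot: [[0.979, -0.205, 0.017], [-0.205, -0.979, 0.001], [0.017, -0.004, -1.0]]
wrist_force: [-9.7, 9.1, 34.1]
gripper_width: 0.634
```

```bash
python3 - <<'E'
from h import *
go([.5356,-.332,.0505])
for i in range(3):
    c=optics.capture('scene');s=r.sense();print(s['wrist_force'].round(2),s['tcp_pos'].round(4))
E
```

```text
t 8.27 tcp [ 0.5445 -0.3356  0.0486] F [-9.71  9.14 34.08] g 55.1 tilt 0.98
shift tool mm [-9.4 -1.7 -2. ] norm 9.8 Rx [ 0.979 -0.205  0.017]
[-5.13  3.8  17.76] [ 0.5445 -0.3356  0.0488]
[-5.62  3.87 17.33] [ 0.5445 -0.3356  0.0487]
[-5.49  5.28 16.7 ] [ 0.5445 -0.3356  0.0488]
```

The tin is on the floor; the push reads 17 N upward. I'll release and retreat.

Call:
carry_out(
  commands=[
    [[0,0,0],[0,0,0],0.05],
    [[0,0,0],[0,0,0],0.087],
    [[0,0,0],[0,0,0],0.087],
    [[0,0,0],[0,0,0],0.087],
    [[0,0,0],[0,0,0],0.087],
    [[0,0,0],[0,0,0],0.087],
    [[0,0,0],[0,0,0],0.087],
  ],
)

```text
time_s: 9.0
tcp_pos: [0.5446, -0.3357, 0.0462]
ee_rot: [[0.979, -0.205, 0.017], [-0.205, -0.979, 0.001], [0.016, -0.004, -1.0]]
wrist_force: [-0.7, -0.2, -0.4]
gripper_width: 0.969
```

```bash
python3 - <<'E'
from h import *
go([.5356,-.332,.0505]);lev()
c=optics.capture('scene');im=c['img'][:,:,::-1]
cv2.imwrite('pics/s5.png',np.clip(cv2.resize(im[90:290,70:290],None,fx=3.6,fy=3)*1.6,0,255).astype(np.uint8))
E
```

```text
t 9.0 tcp [ 0.5446 -0.3357  0.0462] F [-0.7  -0.15 -0.38] g 84.3 tilt 0.96
shift tool mm [-9.5 -1.8 -4.5] norm 10.7 Rx [ 0.979 -0.205  0.016]
level turn deg [-0.24 -0.93  0.  ]
```

View pics/s5.png

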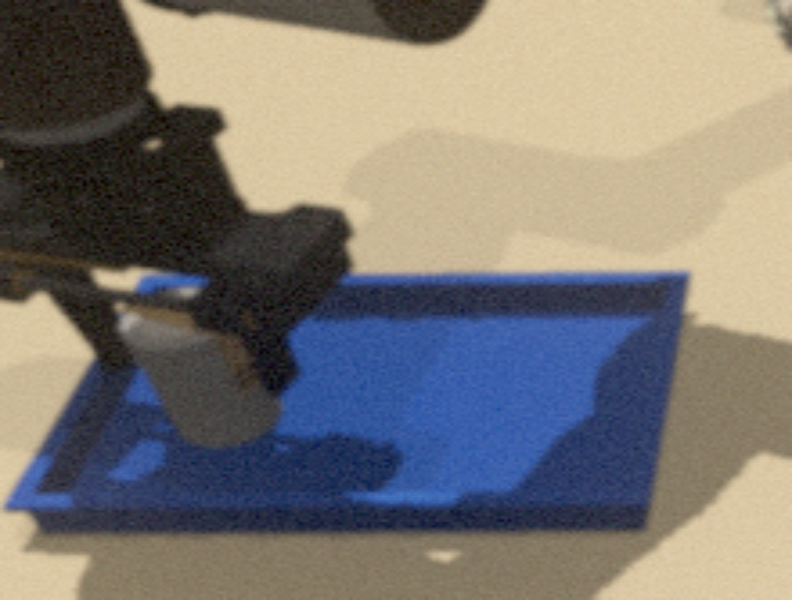

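Call:
carry_out(
  commands=[
    [[0,0,-0.01],[0,0,0],0.087],
    [[0,0,-0.02],[0,0,0],0.087],
    [[0,0,-0.03],[0,0,0],0.087],
    [[0,0,-0.035],[-0.1,-0.5,0],0.087],
    [[-0.005,-0.01,-0.035],[-0.1,-0.4,0],0.087],
    [[-0.01,-0.022,-0.02],[0,0,0],0.087],
    [[-0.015,-0.033,-0.005],[0,0,0],0.087],
    [[-0.015,-0.035,0],[0,0,0],0.087],
    [[-0.015,-0.035,0],[0,0,0],0.087],
    [[-0.015,-0.035,0],[0,0,0],0.087],
    [[-0.015,-0.035,0],[0,0,0],0.087],
    [[-0.015,-0.035,0],[0,0,0],0.087],
  ],
)

```text
time_s: 10.05
tcp_pos: [0.49, -0.0772, 0.2164]
ee_rot: [[0.976, -0.218, 0.009], [-0.218, -0.976, -0.001], [0.009, -0.001, -1.0]]
wrist_force: [1.2, -0.5, 0.2]
gripper_width: 0.998
```

```bash
python3 - <<'E'
from h import *
go([.4455,.1125,.16]);lev()
E
```

```text
t 10.05 tcp [ 0.49   -0.0772  0.2164] F [ 1.18 -0.45  0.21] g 86.8 tilt 0.53
shift tool mm [ -85.3 -175.4   55.8] norm 202.9 Rx [ 0.976 -0.218  0.009]
level turn deg [-0.08 -0.53 -0.  ]
```

Call:
carry_out(
  commands=[
    [[-0.015,-0.032,0.005],[0,-0.2,0],0.087],
    [[-0.015,-0.032,0.01],[0,-0.2,0],0.087],
    [[-0.015,-0.032,0.01],[0,-0.1,0],0.087],
    [[-0.014,-0.03,0.01],[0,0,0],0.087],
    [[-0.012,-0.024,0.01],[0,0,0],0.087],
    [[-0.008,-0.015,0.01],[0,0,0],0.087],
    [[-0.004,-0.008,0],[0,0,0],0.087],
    [[0,0,0],[0,0,0],0.087],
  ],
)

```text
time_s: 10.72
tcp_pos: [0.4443, 0.1243, 0.1694]
ee_rot: [[0.978, -0.207, 0.018], [-0.207, -0.978, 0.007], [0.016, -0.011, -1.0]]
wrist_force: [-0.3, 0.3, 0.1]
gripper_width: 1.001
```

```bash
python3 - <<'E'
from h import *
go([.4455,.1125,.14]);lev()
c=optics.capture('top');im=c['img'][:,:,::-1]
cv2.imwrite('pics/t6.png',np.clip(im*1.5,0,255).astype(np.uint8))
E
```

```text
t 10.72 tcp [0.4443 0.1243 0.1694] F [-0.32  0.26  0.06] g 87.1 tilt 1.12
shift tool mm [ 3.2 11.6 29.3] norm 31.7 Rx [ 0.978 -0.207  0.016]
level turn deg [-0.62 -0.93 -0.  ]
```

View pics/t6.png

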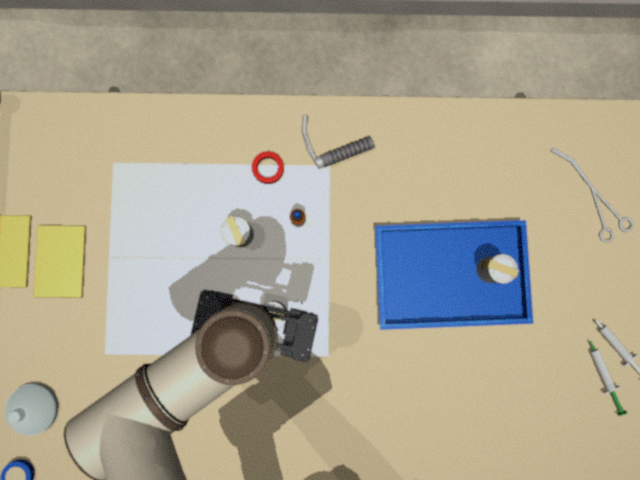

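The first tin stands upright in the tray at (503,268). Nothing else has moved. I'll align over tin 3.

Call:
carry_out(
  commands=[
    [[0.002,0.006,0.006],[-0.3,-0.5,0],0.087],
    [[0.001,0.006,0.012],[-0.3,-0.4,0],0.087],
    [[0,0,0.012],[0,0,0],0.087],
    [[0,0,0],[0,0,0],0.087],
    [[0,0,0],[0,0,0],0.087],
  ],
)

```text
time_s: 11.18
tcp_pos: [0.4471, 0.1057, 0.1389]
ee_rot: [[0.977, -0.215, 0.001], [-0.215, -0.977, 0.001], [0.001, -0.001, -1.0]]
wrist_force: [-0.0, 0.4, -0.1]
gripper_width: 1.001
```

```bash
python3 - <<'E'
from h import *
go([.4455,.1125,.044]);lev()
E
```

```text
t 11.18 tcp [0.4471 0.1057 0.1389] F [-0.02  0.35 -0.1 ] g 87.1 tilt 0.08
shift tool mm [-3.1 -6.2 94.9] norm 95.1 Rx [ 0.977 -0.215  0.001]
level turn deg [-0.07 -0.05  0.  ]
```

Call:
carry_out(
  commands=[
    [[-0.002,-0.004,0.008],[0,0,0],0.087],
    [[-0.001,-0.001,0.015],[0,0,0],0.087],
    [[0,0,0.018],[0,0,0],0.087],
    [[0,0,0.018],[0,0,0],0.087],
    [[0,0,0.018],[0,0,0],0.087],
    [[0,0,0.012],[0,0,0],0.087],
    [[0,0,0.006],[0,0,0],0.087],
    [[0,0,0],[0,0,0],0.087],
    [[0,0,0],[0,0,0],0.087],
  ],
)

```text
time_s: 11.93
tcp_pos: [0.4488, 0.1101, 0.0401]
ee_rot: [[0.975, -0.221, 0.006], [-0.221, -0.975, 0.003], [0.005, -0.005, -1.0]]
wrist_force: [0.1, 0.7, 0.3]
gripper_width: 0.998
```

```bash
python3 - <<'E'
from h import *
go([.4455,.1125,.044]);lev()
E
```

```text
t 11.93 tcp [0.4488 0.1101 0.0401] F [0.06 0.67 0.26] g 86.8 tilt 0.42
shift tool mm [-3.7 -1.7 -3.9] norm 5.6 Rx [ 0.975 -0.221  0.005]
level turn deg [-0.27 -0.31  0.  ]
```

Good. Now I'll correct slightly, close and lift.

Call:
carry_out(
  commands=[
    [[-0.003,-0.002,0],[-0.3,-0.3,0],0.087],
    [[0,0,0],[0,0,0],0.05],
    [[0,0,0],[0,0,0],0.05],
    [[0,0,0],[0,0,0],0.05],
    [[0,0,0],[0,0,0],0.05],
    [[0,0,0],[0,0,0],0.05],
    [[0,0,0],[0,0,0],0.05],
    [[0,0,0],[0,0,0],0.05],
    [[0,0,0],[0,0,0],0.05],
    [[0,0,0],[0,0,0],0.05],
  ],
)

```text
time_s: 12.77
tcp_pos: [0.4473, 0.1133, 0.0435]
ee_rot: [[0.975, -0.221, 0.004], [-0.221, -0.975, 0.002], [0.004, -0.003, -1.0]]
wrist_force: [-0.5, -1.3, -0.0]
gripper_width: 0.634
```

```bash
python3 - <<'E'
from h import *
go([.4455,.1125,.044]);lev();print(r.sense()["ee_rot"][:,2])
E
```

```text
t 12.77 tcp [0.4473 0.1133 0.0435] F [-0.47 -1.29 -0.03] g 55.2 tilt 0.28
shift tool mm [-1.6  1.2 -0.5] norm 2.1 Rx [ 0.975 -0.221  0.004]
level turn deg [-0.17 -0.23  0.  ]
[ 0.0044873   0.00195088 -0.99998803]
```

Call:
carry_out(
  commands=[
    [[0,0,-0.006],[0,0,0],0.05],
    [[0,0,-0.012],[0,0,0],0.05],
    [[0,0,-0.015],[0,0,0],0.05],
    [[0,0,-0.012],[0,0,0],0.05],
    [[0,0,-0.006],[0,0,0],0.05],
    [[0,0,0],[0,0,0],0.05],
    [[0,0,0],[0,0,0],0.05],
    [[0,0,0],[0,0,0],0.05],
  ],
)

```text
time_s: 13.43
tcp_pos: [0.4414, 0.1114, 0.0919]
ee_rot: [[0.974, -0.225, -0.009], [-0.225, -0.974, -0.002], [-0.008, 0.004, -1.0]]
wrist_force: [0.1, 0.2, -5.7]
gripper_width: 0.635
```

```bash
python3 - <<'E'
from h import *
for i in range(3):
    print(r.sense()["wrist_force"].round(2));optics.capture("scene")
go([.526,-.172,.2]);lev()
E
```

```text
[ 0.08  0.23 -5.65]
[ 0.38 -0.36 -6.83]
[ 0.45  0.3  -5.52]
t 13.58 tcp [0.4414 0.1113 0.0917] F [ 0.06  0.66 -5.64] g 56.0 tilt 0.56
shift tool mm [ 145.4  257.5 -108.4] norm 314.9 Rx [ 0.974 -0.225 -0.009]
level turn deg [ 0.25  0.5  -0.  ]
```

Tin 3 reads about -5.8 N, so it is the full one. I'll set it back down gently, then fetch tin 1.

Call:
carry_out(
  commands=[
    [[0.002,0,0.008],[0.2,0.4,0],0.05],
    [[0.001,0,0.012],[0.1,0.2,0],0.05],
    [[0,0,0.012],[0,0,0],0.05],
    [[0,0,0.008],[0,0,0],0.05],
    [[0,0,0.003],[0,0,0],0.05],
    [[0,0,0],[0,0,0],0.05],
    [[0,0,0],[0,0,0],0.05],
  ],
)

```text
time_s: 14.17
tcp_pos: [0.4444, 0.1104, 0.0453]
ee_rot: [[0.974, -0.225, 0.0], [-0.225, -0.974, -0.002], [0.001, 0.002, -1.0]]
wrist_force: [-0.0, 0.2, -5.1]
gripper_width: 0.635
```

```bash
python3 - <<'E'
from h import *
go([.4455,.1125,.0435]);lev((.0045,.002,-1))
E
```

```text
t 14.17 tcp [0.4444 0.1104 0.0453] F [-0.03  0.23 -5.06] g 55.3 tilt 0.09
shift tool mm [ 0.6 -2.3  1.8] norm 2.9 Rx [ 0.974 -0.225  0.001]
level turn deg [ 0.26  0.19 -0.  ]
```

Call:
carry_out(
  commands=[
    [[0,0,0.002],[0.2,0.2,0],0.05],
    [[0,0,0.003],[0,0,0],0.05],
  ],
)

```text
time_s: 14.33
tcp_pos: [0.4455, 0.1107, 0.0432]
ee_rot: [[0.975, -0.223, 0.006], [-0.223, -0.975, 0.001], [0.006, -0.002, -1.0]]
wrist_force: [-14.3, -2.0, 39.4]
gripper_width: 0.638
```

Call:
carry_out(
  commands=[
    [[0,0,-0.0005],[0,0,0],0.05],
    [[0,0,0],[0,0,0],0.087],
    [[0,0,0],[0,0,0],0.087],
    [[0,0,0],[0,0,0],0.087],
    [[0,0,0],[0,0,0],0.087],
    [[0,0,0],[0,0,0],0.087],
    [[0,0,0],[0,0,0],0.087],
    [[0,0,-0.01],[0,0,0],0.087],
    [[0,0,-0.02],[0,0,0],0.087],
    [[0,0,-0.03],[0,0,0],0.087],
    [[0,0,-0.03],[0,0,0],0.087],
    [[0,0,-0.02],[0,0,0],0.087],
  ],
)

```text
time_s: 15.33
tcp_pos: [0.4454, 0.1107, 0.1577]
ee_rot: [[0.975, -0.221, 0.007], [-0.221, -0.975, -0.001], [0.007, -0.001, -1.0]]
wrist_force: [0.3, 1.2, 0.3]
gripper_width: 0.999
```

```bash
python3 - <<'E'
from h import *
go([.6085,.1845,.14]);lev()
E
```

```text
t 15.33 tcp [0.4454 0.1107 0.1577] F [0.28 1.2  0.34] g 86.9 tilt 0.38
shift tool mm [ 142.7 -108.    18.7] norm 179.9 Rx [ 0.975 -0.221  0.007]
level turn deg [-0.03 -0.38 -0.  ]
```

Call:
carry_out(
  commands=[
    [[0.012,-0.009,-0.01],[0,-0.2,0],0.087],
    [[0.022,-0.017,-0.004],[0,-0.2,0],0.087],
    [[0.025,-0.019,0],[0,0,0],0.087],
    [[0.025,-0.019,0],[0,0,0],0.087],
    [[0.025,-0.018,0],[0,0,0],0.087],
    [[0.02,-0.015,0.004],[0,0,0],0.087],
    [[0.012,-0.009,0.006],[0,0,0],0.087],
    [[0.005,-0.004,0.006],[0,0,0],0.087],
    [[0,0,0],[0,0,0],0.087],
  ],
)

```text
time_s: 16.08
tcp_pos: [0.6209, 0.1895, 0.1633]
ee_rot: [[0.975, -0.221, 0.011], [-0.221, -0.975, 0.008], [0.009, -0.01, -1.0]]
wrist_force: [0.3, -0.7, -0.4]
gripper_width: 0.998
```

```bash
python3 - <<'E'
from h import *
go([.6085,.1845,.14]);lev()
E
```

```text
t 16.08 tcp [0.6209 0.1895 0.1633] F [ 0.31 -0.66 -0.41] g 86.9 tilt 0.78
shift tool mm [-11.2   7.8  23.1] norm 26.9 Rx [ 0.975 -0.221  0.009]
level turn deg [-0.57 -0.53  0.  ]
```

Call:
carry_out(
  commands=[
    [[-0.006,0.004,0.006],[-0.3,-0.3,0],0.087],
    [[-0.005,0.004,0.01],[-0.3,-0.2,0],0.087],
    [[0,0,0.006],[0,0,0],0.087],
    [[0,0,0],[0,0,0],0.087],
    [[0,0,0],[0,0,0],0.087],
  ],
)

```text
time_s: 16.5
tcp_pos: [0.6025, 0.1815, 0.1383]
ee_rot: [[0.975, -0.221, -0.006], [-0.221, -0.975, -0.003], [-0.005, 0.005, -1.0]]
wrist_force: [0.1, 0.4, 0.3]
gripper_width: 1.004
```

```bash
python3 - <<'E'
from h import *
go([.6085,.1845,.044]);lev()
E
```

```text
t 16.5 tcp [0.6025 0.1815 0.1383] F [0.08 0.39 0.33] g 87.4 tilt 0.39
shift tool mm [ 5.7 -4.7 94.2] norm 94.5 Rx [ 0.975 -0.221 -0.005]
level turn deg [0.27 0.28 0.  ]
```

Call:
carry_out(
  commands=[
    [[0.004,-0.003,0.008],[0.2,0.2,0],0.087],
    [[0.001,-0.001,0.015],[0,0,0],0.087],
    [[0,0,0.018],[0,0,0],0.087],
    [[0,0,0.018],[0,0,0],0.087],
    [[0,0,0.016],[0,0,0],0.087],
    [[0,0,0.011],[0,0,0],0.087],
    [[0,0,0.005],[0,0,0],0.087],
    [[0,0,0],[0,0,0],0.087],
    [[0,0,0],[0,0,0],0.087],
  ],
)

```text
time_s: 17.25
tcp_pos: [0.6122, 0.1861, 0.0464]
ee_rot: [[0.976, -0.22, 0.01], [-0.22, -0.976, 0.005], [0.009, -0.007, -1.0]]
wrist_force: [-0.1, 0.4, 0.9]
gripper_width: 0.999
```

```bash
python3 - <<'E'
from h import *
go([.6085,.1845,.044]);lev()
E
```

```text
t 17.25 tcp [0.6122 0.1861 0.0464] F [-0.05  0.41  0.86] g 86.9 tilt 0.67
shift tool mm [-3.3  2.4  2.3] norm 4.7 Rx [ 0.976 -0.22   0.009]
level turn deg [-0.42 -0.52 -0.  ]
```

Call:
carry_out(
  commands=[
    [[-0.002,0.001,0.001],[-0.3,-0.4,0],0.087],
    [[0,0,0],[0,0,0],0.05],
    [[0,0,0],[0,0,0],0.05],
    [[0,0,0],[0,0,0],0.05],
    [[0,0,0],[0,0,0],0.05],
    [[0,0,0],[0,0,0],0.05],
    [[0,0,0],[0,0,0],0.05],
    [[0,0,0],[0,0,0],0.05],
    [[0,0,0],[0,0,0],0.05],
    [[0,0,0],[0,0,0],0.05],
  ],
)

```text
time_s: 18.08
tcp_pos: [0.6122, 0.1866, 0.0497]
ee_rot: [[0.976, -0.219, 0.009], [-0.219, -0.976, 0.005], [0.008, -0.007, -1.0]]
wrist_force: [-0.1, 0.2, -1.3]
gripper_width: 0.637
```

```bash
python3 - <<'E'
from h import *
go([.526,-.172,.2]);lev();print(r.sense()["ee_rot"][:,2])
E
```

```text
t 18.08 tcp [0.6122 0.1866 0.0497] F [-0.09  0.19 -1.33] g 55.4 tilt 0.57
shift tool mm [  -4.3  367.8 -152.8] norm 398.3 Rx [ 0.976 -0.219  0.008]
level turn deg [-0.38 -0.43 -0.  ]
[ 0.00877614  0.00474875 -0.99995021]
```

Call:
carry_out(
  commands=[
    [[0,0,-0.006],[0,0,0],0.05],
    [[0,0,-0.012],[0,0,0],0.05],
    [[0,0,-0.015],[0,0,0],0.05],
    [[0,0,-0.012],[0,0,0],0.05],
    [[0,0,-0.006],[0,0,0],0.05],
    [[0,0,0],[0,0,0],0.05],
    [[0,0,0],[0,0,0],0.05],
    [[0,0,0],[0,0,0],0.05],
  ],
)

```text
time_s: 18.75
tcp_pos: [0.6091, 0.1855, 0.1005]
ee_rot: [[0.975, -0.221, 0.001], [-0.221, -0.975, 0.002], [0.001, -0.003, -1.0]]
wrist_force: [0.0, 0.6, -1.4]
gripper_width: 0.634
```

```bash
python3 - <<'E'
from h import *
for i in range(3):
    print(r.sense()["wrist_force"].round(2));c=optics.capture("scene")
im=c['img'][:,:,::-1]
cv2.imwrite('pics/s7.png',np.clip(cv2.resize(im[100:320,300:520],None,fx=2.7,fy=2.7)*1.6,0,255).astype(np.uint8))
go([.526,-.172,.2]);lev((.0088,.0047,-1))
E
```

```text
[ 0.02  0.59 -1.44]
[ 0.39 -0.28 -1.9 ]
[-0.07 -0.62 -2.52]
t 18.9 tcp [0.6088 0.1854 0.1   ] F [ 0.15 -0.12 -1.47] g 55.4 tilt 0.1
shift tool mm [  -2.   366.6 -100.7] norm 380.2 Rx [ 0.975 -0.22   0.   ]
level turn deg [0.27 0.43 0.  ]
```

View pics/s7.png

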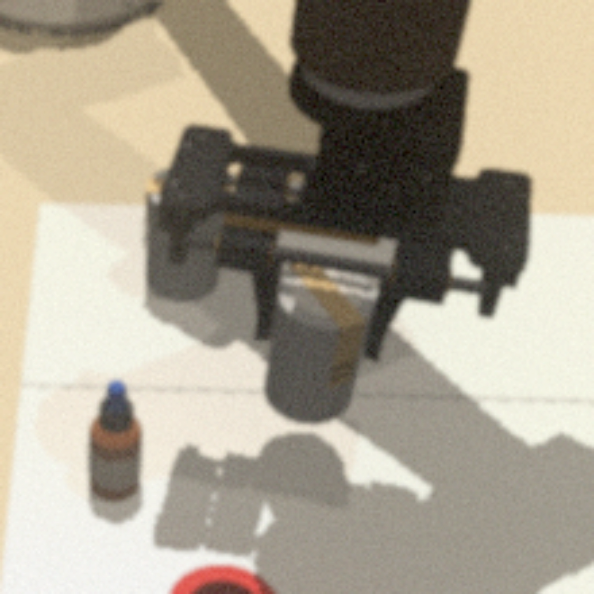

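About 1.8 N, so tin 1 is short, and the tin is held upright. I'll raise it and carry it to the near slot, target (.526, -.172).

Call:
carry_out(
  commands=[
    [[0,0,-0.015],[0,0,0],0.05],
    [[0,0,-0.025],[0,0,0],0.05],
    [[0,0.005,-0.03],[0,0,0],0.05],
    [[0,0.012,-0.022],[0,0,0],0.05],
    [[0,0.02,-0.012],[0,0,0],0.05],
    [[0,0.028,-0.004],[0,0,0],0.05],
    [[0,0.034,0],[0,0,0],0.05],
    [[0,0.034,0],[0,0,0],0.05],
    [[0,0.034,0],[0,0,0],0.05],
    [[0,0.034,0],[0,0,0],0.05],
    [[0,0.034,0],[0,0,0],0.05],
    [[0,0.034,0],[0,0,0],0.05],
  ],
)

```text
time_s: 19.9
tcp_pos: [0.542, -0.0877, 0.2042]
ee_rot: [[0.977, -0.213, -0.015], [-0.213, -0.977, -0.004], [-0.014, 0.007, -1.0]]
wrist_force: [0.4, 0.4, -2.8]
gripper_width: 0.639
```

```bash
python3 - <<'E'
from h import *
go([.526,-.172,.17]);lev((.0088,.0047,-1))
E
```

```text
t 19.9 tcp [ 0.542  -0.0877  0.2042] F [ 0.4   0.36 -2.78] g 55.6 tilt 0.89
shift tool mm [ 2.8 85.5 34.8] norm 92.4 Rx [ 0.977 -0.213 -0.014]
level turn deg [0.77 1.23 0.  ]
```

Call:
carry_out(
  commands=[
    [[0,0.028,0.003],[0.2,0.3,0],0.05],
    [[0,0.022,0.008],[0.2,0.3,0],0.05],
    [[0,0.014,0.01],[0.2,0.3,0],0.05],
    [[0,0.006,0.01],[0.1,0.3,0],0.05],
    [[0,0,0.005],[0,0,0],0.05],
    [[0,0,0],[0,0,0],0.05],
    [[0,0,0],[0,0,0],0.05],
  ],
)

```text
time_s: 20.48
tcp_pos: [0.5153, -0.17, 0.1635]
ee_rot: [[0.974, -0.227, -0.001], [-0.227, -0.974, 0.005], [-0.002, -0.004, -1.0]]
wrist_force: [-0.4, 0.4, -1.5]
gripper_width: 0.639
```

```bash
python3 - <<'E'
from h import *
go([.526,-.172,.07]);lev((.0088,.0047,-1))
E
```

```text
t 20.48 tcp [ 0.5153 -0.17    0.1635] F [-0.41  0.44 -1.46] g 55.6 tilt 0.26
shift tool mm [11.  -0.1 93.5] norm 94.1 Rx [ 0.974 -0.227 -0.002]
level turn deg [0.13 0.53 0.  ]
```

Call:
carry_out(
  commands=[
    [[0.005,0,0.008],[0,0.3,0],0.05],
    [[0.003,0,0.015],[0,0.2,0],0.05],
    [[0,0,0.018],[0,0,0],0.05],
    [[0,0,0.018],[0,0,0],0.05],
    [[0,0,0.014],[0,0,0],0.05],
    [[0,0,0.008],[0,0,0],0.05],
    [[0,0,0],[0,0,0],0.05],
    [[0,0,0],[0,0,0],0.05],
  ],
)

```text
time_s: 21.15
tcp_pos: [0.5314, -0.1676, 0.0807]
ee_rot: [[0.976, -0.217, 0.019], [-0.217, -0.976, 0.001], [0.018, -0.005, -1.0]]
wrist_force: [0.4, -0.6, -0.5]
gripper_width: 0.638
```

```bash
python3 - <<'E'
from h import *
go([.526,-.172,.0545]);lev((.0088,.0047,-1))
E
```

```text
t 21.15 tcp [ 0.5314 -0.1676  0.0807] F [ 0.38 -0.64 -0.49] g 55.5 tilt 1.09
shift tool mm [-4.8  5.6 26.1] norm 27.1 Rx [ 0.976 -0.217  0.018]
level turn deg [ 0.09 -0.62 -0.  ]
```

Call:
carry_out(
  commands=[
    [[0,0.003,0.008],[0,-0.4,0],0.05],
    [[0,0.001,0.008],[0,-0.3,0],0.05],
    [[0,0,0.005],[0,0,0],0.05],
    [[0,0,0.003],[0,0,0],0.05],
    [[0,0,0],[0,0,0],0.05],
  ],
)

```text
time_s: 21.57
tcp_pos: [0.5337, -0.1716, 0.0571]
ee_rot: [[0.976, -0.216, 0.012], [-0.216, -0.976, 0.003], [0.011, -0.006, -1.0]]
wrist_force: [-0.3, -0.3, -2.2]
gripper_width: 0.632
```

```bash
python3 - <<'E'
from h import *
go([.526,-.172,.0545]);lev((.0088,.0047,-1))
E
```

```text
t 21.57 tcp [ 0.5337 -0.1716  0.0571] F [-0.3  -0.26 -2.2 ] g 55.0 tilt 0.72
shift tool mm [-7.4  2.   2.5] norm 8.1 Rx [ 0.976 -0.216  0.011]
level turn deg [ 0.05 -0.21 -0.  ]
```

Call:
carry_out(
  commands=[
    [[0,0,0.002],[0,-0.2,0],0.05],
    [[0,0,0.002],[0,0,0],0.05],
  ],
)

```text
time_s: 21.73
tcp_pos: [0.5342, -0.1719, 0.0546]
ee_rot: [[0.977, -0.215, 0.009], [-0.215, -0.977, 0.003], [0.008, -0.005, -1.0]]
wrist_force: [-5.6, 3.1, 16.6]
gripper_width: 0.637
```

The tin touches the tray floor (16.6 N upward). I'll check the state, then release.

```bash
python3 - <<'E'
from h import *
go([.526,-.172,.0545]);lev((.0088,.0047,-1))
E
```

```text
t 21.73 tcp [ 0.5342 -0.1719  0.0546] F [-5.59  3.09 16.62] g 55.4 tilt 0.56
shift tool mm [-8.   1.8  0. ] norm 8.2 Rx [ 0.977 -0.215  0.008]
level turn deg [ 0.08 -0.04  0.  ]
```

Call:
carry_out(
  commands=[
    [[0,0,0],[0,0,0],0.05],
    [[0,0,0],[0,0,0],0.087],
    [[0,0,0],[0,0,0],0.087],
    [[0,0,0],[0,0,0],0.087],
    [[0,0,0],[0,0,0],0.087],
    [[0,0,0],[0,0,0],0.087],
    [[0,0,0],[0,0,0],0.087],
    [[0,0,-0.01],[0,0,0],0.087],
    [[0,0,-0.02],[0,0,0],0.087],
    [[0,0,-0.03],[0,0,0],0.087],
    [[0,0,-0.03],[0,0,0],0.087],
    [[0,0,-0.02],[0,0,0],0.087],
  ],
)

```text
time_s: 22.73
tcp_pos: [0.5309, -0.1724, 0.1673]
ee_rot: [[0.977, -0.215, 0.0], [-0.215, -0.977, 0.003], [-0.0, -0.003, -1.0]]
wrist_force: [1.0, -0.1, -0.1]
gripper_width: 1.0
```

```bash
python3 - <<'E'
from h import *
go([.4435,.111,.17]);lev()
c=optics.capture('top');im=c['img'][:,:,::-1]
cv2.imwrite('pics/t8.png',np.clip(im*1.5,0,255).astype(np.uint8))
E
```

```text
t 22.73 tcp [ 0.5309 -0.1724  0.1673] F [ 0.99 -0.08 -0.12] g 87.0 tilt 0.17
shift tool mm [-146.3 -258.    -1.9] norm 296.6 Rx [ 0.977 -0.215 -0.   ]
level turn deg [-0.17  0.02 -0.  ]
```

View pics/t8.png

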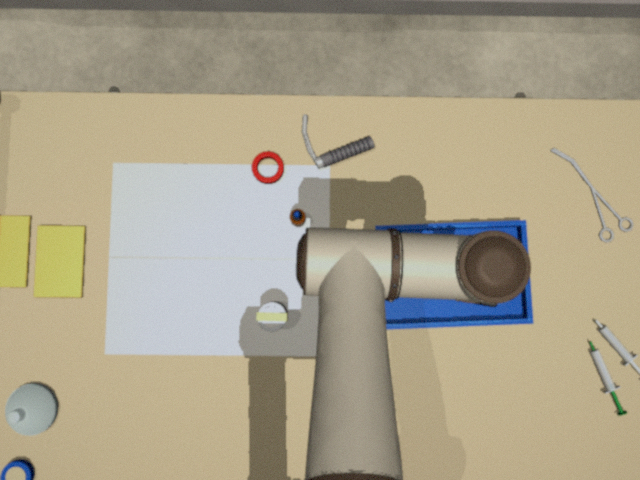

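Tin 3 still stands at (272,316), and the bystanders are unchanged. The arm hides the tray tins in this view. I'll return to tin 3.

Call:
carry_out(
  commands=[
    [[-0.006,-0.012,-0.01],[0,0,0],0.087],
    [[-0.013,-0.022,0],[0,0,0],0.087],
    [[-0.017,-0.03,0],[0,0,0],0.087],
    [[-0.017,-0.03,0],[0,0,0],0.087],
    [[-0.017,-0.03,0],[0,0,0],0.087],
    [[-0.017,-0.03,0],[0,0,0],0.087],
    [[-0.017,-0.03,0],[0,0,0],0.087],
    [[-0.015,-0.027,0],[0,0,0],0.087],
    [[-0.012,-0.02,0.003],[0,0,0],0.087],
    [[-0.007,-0.012,0.005],[0,0,0],0.087],
    [[-0.003,-0.005,0],[0,0,0],0.087],
    [[0,0,0],[0,0,0],0.087],
  ],
)

```text
time_s: 23.78
tcp_pos: [0.4491, 0.1099, 0.1845]
ee_rot: [[0.976, -0.216, 0.03], [-0.217, -0.976, 0.005], [0.029, -0.011, -1.0]]
wrist_force: [0.2, -0.6, 0.6]
gripper_width: 1.001
```

```bash
python3 - <<'E'
from h import *
go([.445,.1115,.14]);lev()
c=optics.capture('scene');im=c['img'][:,:,::-1]
cv2.imwrite('pics/s9.png',np.clip(cv2.resize(im[90:370,60:460],None,fx=2,fy=2)*1.5,0,255).astype(np.uint8))
E
```

```text
t 23.78 tcp [0.4491 0.1099 0.1845] F [ 0.24 -0.56  0.59] g 87.1 tilt 1.75
shift tool mm [-5.6 -0.1 44.4] norm 44.7 Rx [ 0.976 -0.217  0.029]
level turn deg [-0.64 -1.63 -0.  ]
```

View pics/s9.png

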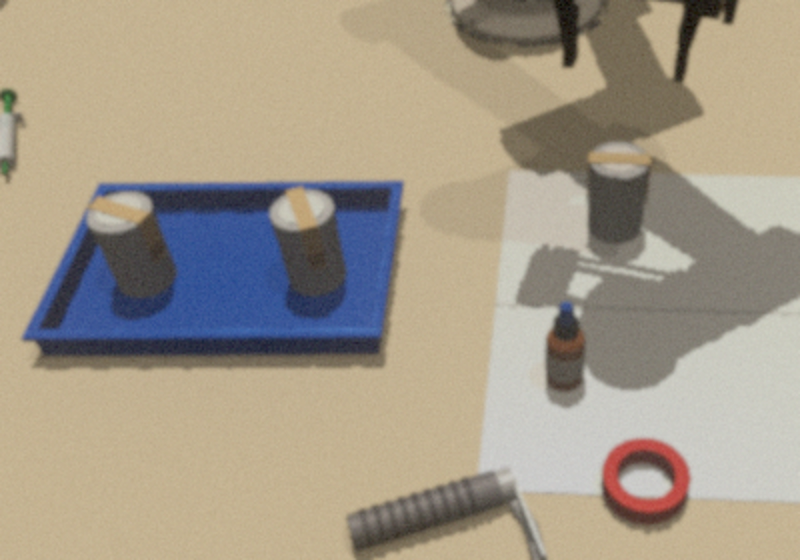

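Both light tins stand upright in the tray, and tin 3 is upright. I'll level and descend.

Call:
carry_out(
  commands=[
    [[-0.003,0,0.01],[-0.3,-0.8,0],0.087],
    [[-0.002,0,0.015],[-0.3,-0.8,0],0.087],
    [[0,0,0.015],[0,0,0],0.087],
    [[0,0,0.004],[0,0,0],0.087],
    [[0,0,0],[0,0,0],0.087],
    [[0,0,0],[0,0,0],0.087],
  ],
)

```text
time_s: 24.33
tcp_pos: [0.4451, 0.1064, 0.1357]
ee_rot: [[0.974, -0.225, -0.006], [-0.225, -0.974, -0.001], [-0.005, 0.002, -1.0]]
wrist_force: [0.2, -0.1, 0.4]
gripper_width: 0.999
```

```bash
python3 - <<'E'
from h import *
go([.445,.1115,.044]);lev()
E
```

```text
t 24.33 tcp [0.4451 0.1064 0.1357] F [ 0.25 -0.12  0.45] g 86.9 tilt 0.33
shift tool mm [-0.8 -5.2 91.7] norm 91.8 Rx [ 0.974 -0.225 -0.005]
level turn deg [ 0.14  0.3  -0.  ]
```

Call:
carry_out(
  commands=[
    [[0,-0.003,0.008],[0.1,0.1,0],0.087],
    [[-0.001,-0.001,0.015],[0,0,0],0.087],
    [[0,0,0.018],[0,0,0],0.087],
    [[0,0,0.018],[0,0,0],0.087],
    [[0,0,0.016],[0,0,0],0.087],
    [[0,0,0.01],[0,0,0],0.087],
    [[0,0,0.005],[0,0,0],0.087],
    [[0,0,0],[0,0,0],0.087],
    [[0,0,0],[0,0,0],0.087],
  ],
)

```text
time_s: 25.08
tcp_pos: [0.4492, 0.1122, 0.0427]
ee_rot: [[0.974, -0.227, 0.005], [-0.227, -0.974, 0.005], [0.004, -0.006, -1.0]]
wrist_force: [0.3, -0.3, 0.5]
gripper_width: 1.0
```

```bash
python3 - <<'E'
from h import *
go([.445,.1115,.044]);lev()
E
```

```text
t 25.08 tcp [0.4492 0.1122 0.0427] F [ 0.31 -0.31  0.54] g 87.0 tilt 0.4
shift tool mm [-4.   1.6 -1.3] norm 4.5 Rx [ 0.974 -0.227  0.004]
level turn deg [-0.33 -0.21  0.  ]
```

Call:
carry_out(
  commands=[
    [[-0.003,0.001,0],[-0.3,-0.2,0],0.087],
    [[0,0,0],[0,0,0],0.05],
    [[0,0,0],[0,0,0],0.05],
    [[0,0,0],[0,0,0],0.05],
    [[0,0,0],[0,0,0],0.05],
    [[0,0,0],[0,0,0],0.05],
    [[0,0,0],[0,0,0],0.05],
    [[0,0,0],[0,0,0],0.05],
    [[0,0,0],[0,0,0],0.05],
    [[0,0,0],[0,0,0],0.05],
  ],
)

```text
time_s: 25.92
tcp_pos: [0.4473, 0.1123, 0.046]
ee_rot: [[0.974, -0.227, 0.005], [-0.227, -0.974, 0.003], [0.005, -0.004, -1.0]]
wrist_force: [-0.9, -0.9, 1.1]
gripper_width: 0.636
```

```bash
python3 - <<'E'
from h import *
go([.445,.1115,.32]);lev();print(r.sense()["ee_rot"][:,2])
E
```

```text
t 25.92 tcp [0.4473 0.1123 0.046 ] F [-0.89 -0.86  1.07] g 55.3 tilt 0.36
shift tool mm [-8.00e-01  2.00e-01 -2.74e+02] norm 274.0 Rx [ 0.974 -0.227  0.005]
level turn deg [-0.25 -0.26 -0.  ]
[ 0.00536495  0.00314654 -0.99998066]
```

Call:
carry_out(
  commands=[
    [[0,0,-0.006],[0,0,0],0.05],
    [[0,0,-0.014],[0,0,0],0.05],
    [[0,0,-0.022],[0,0,0],0.05],
    [[0,0,-0.028],[0,0,0],0.05],
    [[0,0,-0.03],[0,0,0],0.05],
    [[0,0,-0.03],[0,0,0],0.05],
    [[0,0,-0.03],[0,0,0],0.05],
    [[0,0,-0.03],[0,0,0],0.05],
    [[0,0,-0.026],[0,0,0],0.05],
    [[0,0,-0.018],[0,0,0],0.05],
    [[0,0,-0.01],[0,0,0],0.05],
    [[0,0,0],[0,0,0],0.05],
  ],
)

```text
time_s: 26.92
tcp_pos: [0.4359, 0.1086, 0.2915]
ee_rot: [[0.972, -0.234, -0.027], [-0.234, -0.972, -0.004], [-0.026, 0.01, -1.0]]
wrist_force: [0.1, 0.7, -4.2]
gripper_width: 0.64
```

```bash
python3 - <<'E'
from h import *
go([.445,.1115,.31]);lev((.005,.003,-1))
E
```

```text
t 26.92 tcp [0.4359 0.1086 0.2915] F [ 0.11  0.72 -4.19] g 55.7 tilt 1.58
shift tool mm [  7.7  -4.8 -18.8] norm 20.8 Rx [ 0.972 -0.234 -0.026]
level turn deg [0.83 1.7  0.  ]
```

Call:
carry_out(
  commands=[
    [[0.002,0,-0.006],[0.4,0.8,0],0.05],
    [[0.002,0,-0.006],[0.4,0.8,0],0.05],
    [[0,0,0],[0,0,0],0.05],
    [[0,0,0],[0,0,0],0.05],
    [[0,0,0],[0,0,0],0.05],
    [[0,0,0],[0,0,0],0.05],
  ],
)

```text
time_s: 27.42
tcp_pos: [0.4361, 0.1064, 0.2982]
ee_rot: [[0.972, -0.235, -0.007], [-0.235, -0.972, 0.0], [-0.007, 0.001, -1.0]]
wrist_force: [-0.3, 0.0, -5.2]
gripper_width: 0.633
```

```bash
python3 - <<'E'
from h import *
go([.445,.1115,.31]);lev((.005,.003,-1))
F=[]
for i in range(6):
    c=optics.capture("scene");F.append(r.sense()["wrist_force"])
print(np.mean(F,0).round(2));go([.445,.1115,.31])
im=c['img'][:,:,::-1]
cv2.imwrite('pics/s10.png',np.clip(cv2.resize(im[0:370,60:560],None,fx=1.6,fy=1.6)*1.5,0,255).astype(np.uint8))
print(np.abs(r.sense()['joint_velocities']).max())
E
```

```text
t 27.42 tcp [0.4361 0.1064 0.2982] F [-0.26  0.01 -5.15] g 55.1 tilt 0.39
shift tool mm [  7.4  -7.  -11.9] norm 15.7 Rx [ 0.972 -0.235 -0.007]
level turn deg [0.31 0.62 0.  ]
[-0.08 -0.06 -5.39]
t 27.72 tcp [0.4366 0.1066 0.2989] F [ 0.02 -0.15 -5.57] g 55.3 tilt 0.3
shift tool mm [  7.   -6.7 -11.1] norm 14.7 Rx [ 0.972 -0.235 -0.005]
0.09812273283028826
```

View pics/s10.png

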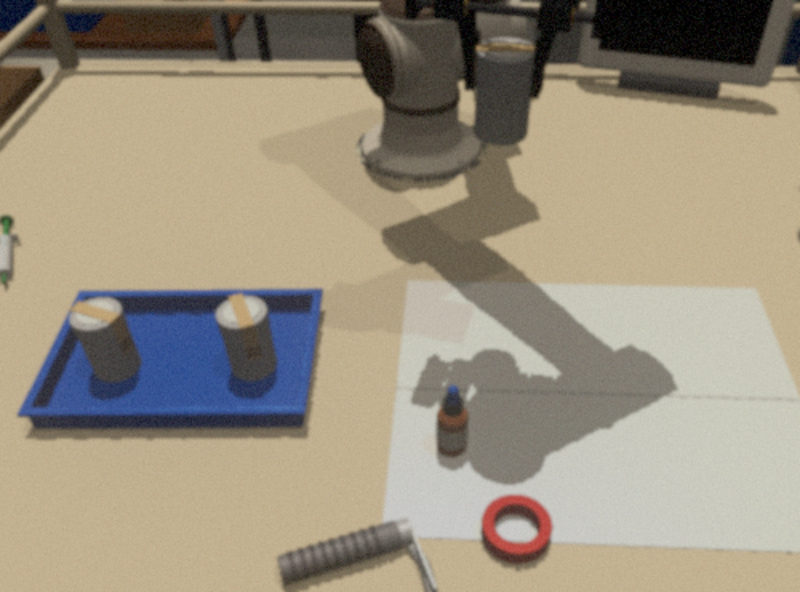

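The heavy tin is held still and upright with its underside about 25 cm up, and the tray tins and bystanders are in place. I'll hand in.

```bash
python3 -c "
from station import workorder
print(workorder.finish_job())"
```

```text
the job is handed in; nothing more can be done
None
```

The two lighter tins stand upright in the blue tray, and the arm is holding the heaviest one still and upright. The job was handed in at about 27.7 s of the 72 s allowed.

- **Weights:** I lifted each tin and read the wrist force. Two gave about 2.2 N and 1.8 N, so they are the short ones. The third gave about 5.8 N when first lifted and 5.4 N in the final hold, so it is the full one. I set it back down while I moved the others.
- **Placing:** I lowered each light tin until it touched the tray floor before releasing it. The last scene picture shows both standing upright.
- **Final hold:** The tin's underside is about 25 cm above the trolley top. The tool was 0.3° off vertical, joint speeds were about zero, and nothing was near the tin.
- **Bystanders:** The bottle, tape roll and laryngoscope look unmoved. I judged this by eye in the last pictures and did not re-measure them.
- **Imperfections:** The two cameras disagreed by about 2–3 mm. On the first tin one finger touched early, and the tool shifted about 9 mm sideways as the jaws closed. When I pressed tins down to confirm contact, the wrist force briefly reached 34 N and 39 N (the limit is 120 N).

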